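# Stow the bit rack past the spring gate

## Task

Press the long tread beside the chute with one fingertip to swing the spring gate up, and keep it held open while you push the bit rack along the chute with the other finger, past the gate and fully home against the end stop. Then let go so that the gate shuts behind the rack. Only push: do not lift or tip the rack, do not let the gate block, press or drop on it, and leave the other things on the bench where they are.

Things in the scene. Friction and masses are not known exactly. Their poses are not given: they have to be found in the camera images.
- chute: Fixed open-topped aluminium chute, 304 mm long. Origin: on the bench top under its centre line; +x = the way the rack travels, +y = the side with hinge and tread, z up. Floor top at z = 3 mm, from x = -165 (open entry) to +139 mm. Side walls 24 mm high, inner faces at y = +31 and -31 mm. Two hinge posts, 52 mm high, 8 x 14 mm, at y = 41 mm, x = -163 and +53 mm.
- chute_stop (a point): Middle of the foot of the end stop's inner face: chute x = 129 mm, y = 0, z = 3 mm. The stop is a 40 mm high plate across the chute; the rack is fully home when its nose touches it (rack origin then at chute x = 84 mm).
- bit_rack: Loose black bit rack, 90 mm long (x), 56 wide (y), 36 high, about 0.3 kg, lying along the chute (its +x = chute +x within 2 degrees), nose 10 to 50 mm short of the gate. Origin: centre of its underside. Ten steel bits, 7 mm thick, stand up to 20 mm above its top at y = -6 and -20 mm; the +y third of the top is bare. Flat rear face at x = -45 mm. Home, its rear is 11 mm past the gate.
- gate_hinge (a joint): Gate angle, rad. Hinge line parallel to chute x, at chute y = +40, z = 44 mm. 0 = shut (tooth down in the chute, tread tipped up); grows as the tread is pressed; 0.65 = tread level; stop at 0.9. The tooth clears the rack from 0.55, by 5 mm at 0.75. A spring shuts it: 0.05 N m shut, 0.10 at 0.65 (3 N at mid-tread). The tread sinks evenly over its length: a fingertip can slide along it and keep it down.
- gate: Dark steel rocker gate. Origin: on the hinge line at chute x = 0; axes as the chute's when shut, turns about x only. Outer side: the tread, a flat strip 200 mm long (chute x = -155 to +45 mm), 42 wide, 3 thick. Shut, it slopes up outwards at 37 degrees, from chute y = 60, z = 37 mm to y = 93, z = 62 mm. At 0.65 it is level, y = 52 to 94 mm, top at z = 27 mm; at 0.75 its middle is at z = 24 mm.
- gate_tooth (a point): Lower end of the gate's tooth: shut at chute x = 25, y = 16, z = 28 mm, 11 mm below the rack's top (z = 39 mm), barring its way. The tooth and its arm are 6 mm thick (x); the arm comes in over the +y wall at z = 42 to 50 mm; tooth y = 10 to 22 mm. Opening swings it up, reaching at most to chute y = 6 mm: a fingertip pushing the rack at y below 0 passes beside the gate.
- tread_mid (a point): Point on the top of the tread, in the middle of its length and width (chute x = -55 mm; shut: chute y = 77, z = 50 mm). It moves with the gate.
- screwdriver: Bystander: screwdriver 190 mm long lying on the bench on the chute's -y side. Origin on the bench under its middle.
- wrench: Bystander: 160 mm wrench lying beyond the end of the chute. Origin on the bench under its middle.
- cup: Bystander: white cup, 72 mm across, 75 mm high, beyond the end stop. Origin under its centre.
- screw_tin: Bystander: clear screw jar, 56 mm across, 50 mm high, before the entry end of the chute. Origin under its centre.
- wax_brush: Bystander: brush 200 mm long lying on the chute's -y side. Origin on the bench under its middle.
Not all that is in view belongs to the job. Of the things that look like the bit_rack, the middle-sized one is meant.

How it is judged:
By the outcome, as a careful person would: the job done as asked, in the order asked, and still so for the second after the job is handed in, with the robot touching nothing.
It also fails if it takes over 40 s, if anything falls off the work surface, if the arm or the gripper's body presses on something with over 40 N, if the wrist force passes 120 N, or if a joint passes its speed limit or range.

## Robot

A 7-joint arm with a two-finger parallel gripper is mounted at the origin on the work surface. World frame = base frame: x ahead of the robot, y to its left, z up, the work surface at z = 0. Lengths are in m, angles in rad, forces in N, time in s.
With the tool pointing down it reaches from about 0.4 to 0.85 m from the base axis. Payload 4.5 kg.
Tool frame: the origin (TCP) lies between the finger pads; the fingertips stand 14 mm ahead of it and the grasp point (between the pads) lies 5 mm behind it (ctrl.tips_ahead is the distance from the TCP to the fingertips, in m); z points along the fingers, y is the direction in which the jaws open and shut (so a half turn about z gives the same grasp; the last joint's range is limited). The gripper opens to 88 mm and grips with 3 to 60 N. Pads are 18 mm wide; open, the fingers measure 123 mm over their backs; the gripper's body (75 mm by 187 mm) begins 45 mm behind the grasp point.
Start: joints at [1.272, 0.689, -0.195, 1.565, 0.157, 0.902, -0.215], TCP at [0.204, -0.591, 0.216] pointing down, gripper open.
Joint ranges: [-3.01, 3.01], [-0.46, 2.08], [-1.47, 1.51], [0.13, 2.56], [-1, 4.14], [0.04, 2.09], [-2.66, 2.66]. Speed limits (rad/s): [2.57, 2.57, 3.14, 3.14, 3.14, 3.14, 3.14].

## Interface

Orientations are given as a rotation vector (axis times angle).
In Python, from plant import ctrl gives the robot as it stands.
- The arm moves only by the tool servo_tool, never from a script. Its argument "steps" is text: rows parted by semicolons, each of 5 numbers parted by spaces: the opening, from 0 (shut) to 1 (fully open), then the shift along the tool's x, y, z in m, then the turn about the tool's z in degrees. In form: gripper dx dy dz yaw; .... A call has exactly 8 rows; each row shifts and turns the pose as measured when the row begins, along the tool's axes as they then stand; what a row does not reach is not made up. A row lasts 1/12 s, in which the tool goes at most 41.7 mm and 7.16 degrees, less where a joint would pass 70% of its speed; a pose out of reach is approached as far as the arm can. A call is refused whole if a number of a shift passes 0.0417 or a number of a turn 7.16, either way. A call with a gripper value outside its range is refused whole. The fingers move at their own pace and stop on an object; "grip_force" is the grip in N (left out, the last holds). Time passes only in rows, so rows that do not move let the fingers close, or fill a call up. It gives the time, the measured TCP pose, the force and the opening at its end, in the units of the state.
- ctrl.observe(): the state, without advancing time (a new reading comes with each control period).
- ctrl.capture(name): name is "side" or "top" or "wrist"; returns a dict with "pixels" (480x640x3 uint8, red, green, blue), "fx", "fy", "cx", "cy" (pixels), "world_from_camera" (4x4, takes a point from camera to world coordinates). Camera axes: x right, y down, z forward; pixel columns grow to the right and rows downward; lengths in m; the calibration is good to about 2 mm. A picture is of the moment at which its call begins. There is no depth.
- ctrl.close_job(): hands the job in, once; it reports no verdict.
The state is a dict: "t": time; "joint_pos": joint angles; "qvel": joint speeds; "joint_torque": joint torques, N m; "position": TCP position; "tcp_rot": TCP orientation; "contact_force": force on the tool from outside, world axes, zero at the start; "ft_torque": the same for the moment, N m; "opening": finger opening in m.
Only numpy, scipy, OpenCV 4.12 (cv2) and the standard library are available. Lean on these libraries where they do the work, as an engineer would, in place of code of your own. Each camera call takes 0.05 s, during which the arm holds its last target. There are 200 camera calls.

## Working session

There is one attempt and no reset: what is moved stays moved. The work goes in short steps, Python scripts to look and compute and a tool call to move; the robot and the scene stay as the last step left them, time stands still between calls to the robot, and variables do not carry over. Pictures are saved under pics/ and viewed, about 8 in all and at most 12, crops included, and the job is handed in when it is done.

Besides the shell and the picture viewer there is one more tool, called after ">>>" as name(argument=value, ...), one argument or row to a line, values as JSON. servo_tool: Moves the arm, as the interface text tells. Its arguments: {"type":"object","properties":{"steps":{"type":"string"},"grip_force":{"type":"number"}},"required":["steps"]}

```bash
ls; mkdir -p pics
python3 - <<'E'
from plant import ctrl
import cv2,numpy as np,pickle
d={}
for n in("top","side"):
    c=ctrl.capture(n);d[n]=c
    cv2.imwrite(f"pics/{n}0.png",c["pixels"][:,:,::-1]);print(n,c["fx"],c["cx"],c["cy"],np.round(c["world_from_camera"],3).tolist())
pickle.dump(d,open("cams0.pkl","wb"))
s=ctrl.observe();print(s["t"],s["position"],s["tcp_rot"],s["opening"],ctrl.tips_ahead)
E
```

```text
pics
top 575.8384990005709 321.2932044735974 242.8772778363792 [[0.01, -0.996, 0.091, 0.406], [-1.0, -0.008, 0.022, 0.003], [-0.021, -0.091, -0.996, 1.027], [0.0, 0.0, 0.0, 1.0]]
side 490.50744834028603 314.5419790330155 242.33992651592266 [[-0.991, -0.084, 0.105, 0.385], [-0.134, 0.63, -0.765, 0.815], [-0.002, -0.772, -0.635, 0.737], [0.0, 0.0, 0.0, 1.0]]
0.1 [ 0.20392986 -0.59014961  0.21539085] [-3.09658250e+00 -5.20211466e-01  6.41740646e-04] 0.08794936065598859 0.014
```

View pics/top0.png

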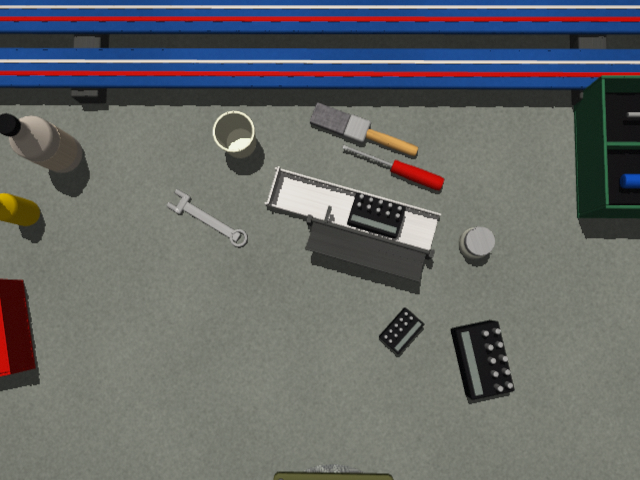

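View pics/side0.png

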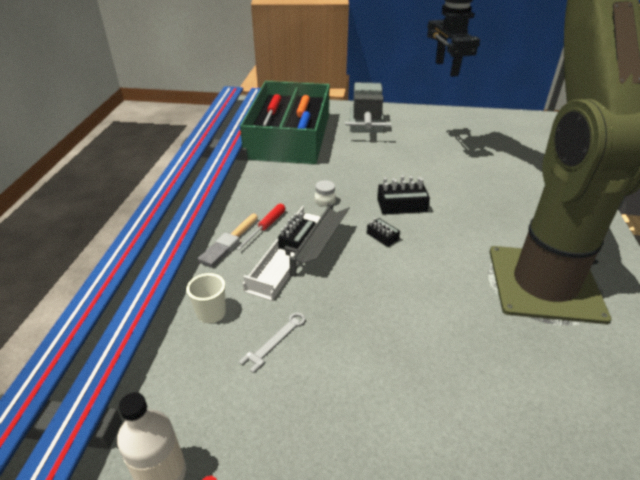

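The candidates are the rack in the chute at (377,215), a small one at (401,330) and a large one at (483,360). The middle-sized one is the one in the chute. Chute +x points left in the image (about world +y), and the tread is on the robot's side. Next is a close crop.

Run:
```python
import cv2
t=cv2.imread("pics/top0.png")[160:290,260:450]
cv2.imwrite("pics/crop0.png",cv2.resize(t,None,fx=4.2,fy=4.2,interpolation=cv2.INTER_CUBIC))
```

```text
(no output)
```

View pics/crop0.png

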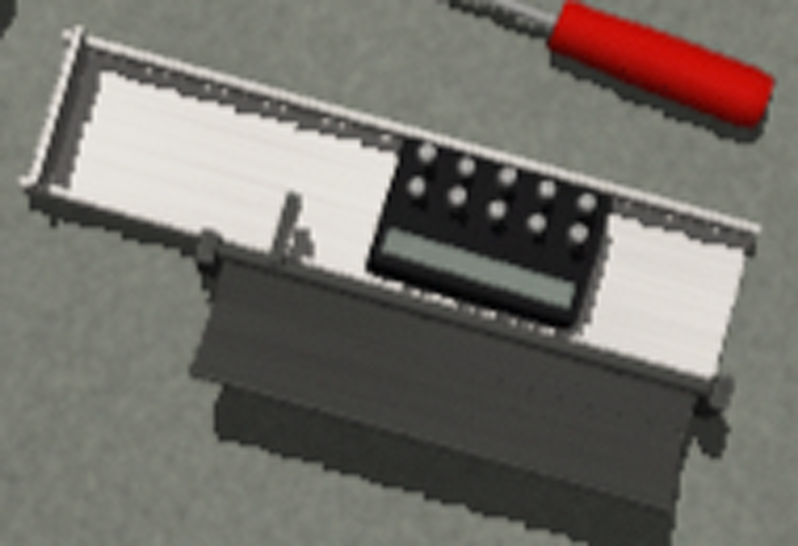

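The crop confirms the choice: the 10-bit rack lies in the chute, and its bare strip is on the hinge side. The tooth is at crop (290,215), and the tread corners are at (193,375) and (670,510). Now I fit the chute pose.

```bash
cat > h.py <<'E'
import numpy as np,pickle,cv2
from scipy.optimize import least_squares
def proj(c,P):
    W=np.array(c["world_from_camera"]);P=np.atleast_2d(P)
    q=(P-W[:3,3])@W[:3,:3]
    return np.c_[c["fx"]*q[:,0]/q[:,2]+c["cx"],c["fy"]*q[:,1]/q[:,2]+c["cy"]]
def onplane(c,uv,z):
    W=np.array(c["world_from_camera"]);d=W[:3,:3]@[(uv[0]-c["cx"])/c["fx"],(uv[1]-c["cy"])/c["fy"],1]
    return W[:3,3]+d*(z-W[2,3])/d[2]
def place(p,L):
    x,y,a=p;L=np.atleast_2d(L)
    return np.c_[x+np.cos(a)*L[:,0]-np.sin(a)*L[:,1],y+np.sin(a)*L[:,0]+np.cos(a)*L[:,1],L[:,2]]
def tochute(p,P):
    x,y,a=p;d=np.atleast_2d(P)[:,:2]-[x,y]
    return d@np.array([[np.cos(a),-np.sin(a)],[np.sin(a),np.cos(a)]])
E
python3 - <<'E'
from h import *
d=pickle.load(open("cams0.pkl","rb"));c=d["top"]
L=np.array([[-155,93,62],[45,93,62],[53,41,52],[-163,41,52],[-165,-33,24],[-165,-31,3],[25,9,50]])/1e3
uv=np.array([[670,510],[193,375],[208,240],[722,385],[761,228],[748,248],[293,195]])/4.2+[260,160]
r=least_squares(lambda p:(proj(c,place(p,L))-uv).ravel(),[.45,0,1.3])
print(r.x,np.degrees(r.x[2]),r.fun.reshape(-1,2).round(1).tolist())
np.save("chute.npy",r.x)
for n,q in dict(rl=(608,205),rr=(580,328),fl=(400,140),fr=(370,268)).items():
    P=onplane(c,np.array(q)/4.2+[260,160],.039);print(n,P.round(3),tochute(r.x,P).round(4))
for n,l in dict(stop=[.129,0,.003],tm=[-.055,.077,.05],ent=[-.165,0,0]).items():print(n,place(r.x,np.array(l)).round(3))
W=tochute(r.x,[.2039,-.590]);print(W)
# bystanders check: jar, screwdriver
for n,q,z in(("jar",(479,240),.05),("cup",(235,133),.075),("drv tail",(441,184),.015),("drvtip",(345,149),.01)):print(n,tochute(r.x,onplane(c,q,z)).round(3))
E
```

```text
[ 0.56121159 -0.0166346   1.29984378] 74.47556282203043 [[0.4, 0.2], [-1.1, -0.7], [-0.3, 1.5], [-0.1, 1.8], [0.0, 0.1], [0.7, -2.0], [0.4, -1.0]]
rl [ 0.556 -0.119  0.039] [[-0.1    -0.0223]]
rr [ 0.505 -0.107  0.039] [[-0.1025  0.0299]]
fl [ 0.582 -0.033  0.039] [[-0.0105 -0.025 ]]
fr [ 0.529 -0.021  0.039] [[-0.0131  0.0297]]
stop [[0.596 0.108 0.003]]
tm [[ 0.472 -0.049  0.05 ]]
ent [[ 0.517 -0.176  0.   ]]
[[-0.64808118  0.19081469]]
jar [[-0.234 -0.003]]
cup [[ 0.213 -0.062]]
drv tail [[-0.152 -0.087]]
drvtip [[ 0.03  -0.103]]
```

>>> servo_tool(
  steps="0.82 0.035 0 0 -7; 0.82 0.035 0 0 -7; 0.82 0.035 0 0 -7; 0.82 0.035 0 0 -7; 0.82 0.035 0 0 -7; 0.82 0.035 0 0 -7; 0.82 0.035 0 0 -7; 0.82 0.035 0 0 -7",
)

```text
t: 0.77
position: [0.3956, -0.4053, 0.2096]
tcp_rot: [-2.477, -1.925, 0.012]
contact_force: [1.2, 0.4, 0.3]
opening: 0.0724
```

```bash
cat > s.py <<'E'
from plant import ctrl
from h import *
import sys
from scipy.spatial.transform import Rotation as R
p=np.load("chute.npy")
def st(tx,ty):
    s=ctrl.observe();M=R.from_rotvec(s["tcp_rot"]).as_matrix();P=np.array(s["position"])
    ch=tochute(p,P)[0];F=np.array(s["contact_force"])
    fc=tochute([0,0,p[2]],F)[0]
    print("t",round(s["t"],2),"chute xy",ch.round(4),"tip z",round(P[2]-.014,4),"open",round(s["opening"],4),"Fchute",fc.round(1),F[2].round(1))
    T=place(p,np.array([tx,ty,P[2]]))[0]
    print("toolshift",(M.T@(T-P)).round(4),"yaw err deg",round(np.degrees((p[2]-np.arctan2(M[1,0],M[0,0]))),2),"tilt",M[:,2].round(3))
if __name__=="__main__": st(float(sys.argv[1]),float(sys.argv[2]))
E
python3 s.py -.124 .03
```

```text
t 0.77 chute xy [-0.4188  0.0556] tip z 0.1956 open 0.0724 Fchute [ 0.7 -1. ] 0.3
toolshift [ 0.2942  0.0319 -0.0013] yaw err deg -1.24 tilt [-0.009 -0.001 -1.   ]
```

>>> servo_tool(
  steps="0.82 0.037 0.004 0 0.3; 0.82 0.037 0.004 0 0.3; 0.82 0.037 0.004 0 0.3; 0.82 0.037 0.004 0 0.3; 0.82 0.037 0.004 0 0; 0.82 0.037 0.004 0 0; 0.82 0.037 0.004 0 0; 0.82 0.037 0.004 0 0",
)

```text
t: 1.43
position: [0.5033, -0.1143, 0.2061]
tcp_rot: [-2.491, -1.899, 0.015]
contact_force: [1.0, -0.3, 0.3]
opening: 0.072
```

```bash
python3 s.py -.124 .03
python3 - <<'E'
from plant import ctrl
import cv2,pickle
c=ctrl.capture("wrist");pickle.dump(c,open("w1.pkl","wb"));cv2.imwrite("pics/w1.png",c["pixels"][:,:,::-1])
E
```

```text
t 1.43 chute xy [-0.1096  0.0296] tip z 0.1921 open 0.072 Fchute [-0. -1.] 0.3
toolshift [-0.0144 -0.0004  0.    ] yaw err deg -0.14 tilt [-0.013  0.001 -1.   ]
```

View pics/w1.png

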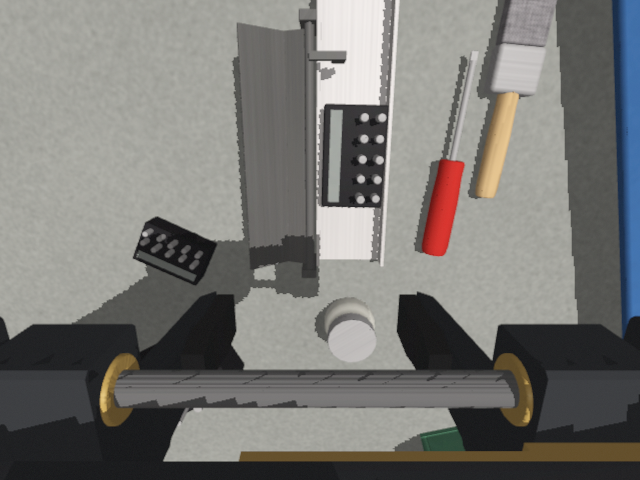

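The picture shows the chute entry at about (350,262), the rack's rear edge at row 207 from x 322 to 386, the tooth at (335,57), and the tread's outer corners at (237,24) and (250,268). I'll refit using this view.

Run:
```python
from h import *
d=pickle.load(open("cams0.pkl","rb"));c=d["top"];w=pickle.load(open("w1.pkl","rb"))
L=np.array([[-155,93,62],[45,93,62],[53,41,52],[-163,41,52],[-165,-33,24],[-165,-31,3],[25,9,50]])/1e3
uv=np.array([[670,510],[193,375],[208,240],[722,385],[761,228],[748,248],[293,195]])/4.2+[260,160]
L2=np.array([[45,93,62],[-155,93,62],[-165,-33,24],[-165,-31,3],[28,8.5,50],[-165,31,3],[53,41,52]])/1e3
uv2=np.array([[237,24],[250,268],[383,265],[379,261],[346,56],[319,261],[308,14]])
print(np.array(w["world_from_camera"]).round(3).tolist())
p0=np.load("chute.npy");print("pred err",(proj(w,place(p0,L2))-uv2).round(1).tolist())
f2=lambda p:(proj(w,place(p,L2))-uv2).ravel()
r2=least_squares(f2,p0,loss="soft_l1");print(r2.x,r2.fun.reshape(-1,2).round(1).tolist())
r=least_squares(lambda p:np.r_[f2(p),(proj(c,place(p,L))-uv).ravel()],p0,loss="soft_l1");print(r.x,p0)
for q in((322,207),(386,207),(325,104),(388,104)):
    P=onplane(w,q,.039);print(tochute(r.x,P).round(4),tochute(r2.x,P).round(4))
np.save("chute2.npy",r2.x)
```

```text
[[0.964, -0.249, -0.092, 0.526], [-0.265, -0.92, -0.287, -0.038], [-0.013, 0.302, -0.953, 0.374], [0.0, 0.0, 0.0, 1.0]]
pred err [[-1.2, -0.0], [-0.3, 3.1], [-2.8, 2.4], [-3.7, -0.7], [0.4, -3.8], [-1.3, -1.1], [-2.7, 1.7]]
[ 0.56249013 -0.01657482  1.30259384] [[0.3, -0.2], [1.5, 3.0], [-1.2, 1.9], [-2.1, -1.1], [1.8, -4.3], [0.3, -1.3], [-1.3, 1.3]]
[ 0.56217897 -0.01662707  1.30128512] [ 0.56121159 -0.0166346   1.29984378]
[[-0.0998  0.028 ]] [[-0.0999  0.0285]]
[[-0.0995 -0.0314]] [[-0.0997 -0.031 ]]
[[-0.0101  0.026 ]] [[-0.0102  0.0263]]
[[-0.0101 -0.0279]] [[-0.0103 -0.0276]]
```

Both fits agree within 1.5 mm: rack rear at chute x ≈ -100, nose at -10. I'll go above the press position.

```bash
python3 - <<'E'
import numpy as np
np.save("chute.npy",[0.5622,-0.0166,1.3013])
E
python3 s.py -.123 .03
```

```text
t 1.48 chute xy [-0.0982  0.0297] tip z 0.1929 open 0.0722 Fchute [ 6.4 -1.1] 2.1
toolshift [-0.0248 -0.0006 -0.0002] yaw err deg -0.79 tilt [-0.008  0.009 -1.   ]
```

>>> servo_tool(
  steps="0.82 -0.013 -0.001 0 0; 0.82 0 0 0.02 0; 0.82 0 0 0.02 0; 0.82 0 0 0.02 0; 0.82 0 0 0.02 0; 0.82 0 0 0.02 0; 0.82 0 0 0.01 0; 0.82 0 0 0 0",
)

```text
t: 2.15
position: [0.5024, -0.1163, 0.0923]
tcp_rot: [-2.473, -1.92, 0.001]
contact_force: [-0.5, -0.5, -0.1]
opening: 0.0724
```

```bash
python3 s.py -.123 .03
```

```text
t 2.15 chute xy [-0.112   0.0312] tip z 0.0783 open 0.0724 Fchute [-0.6  0.3] -0.1
toolshift [-0.011   0.0009 -0.0001] yaw err deg -1.11 tilt [-0.007  0.008 -1.   ]
```

>>> servo_tool(
  steps="0.82 -0.006 0.001 0 0.6; 0.82 -0.006 0 0 0.5; 0.82 0 0 0.008 0; 0.82 0 0 0.008 0; 0.82 0 0 0 0; 0.82 0 0 0 0; 0.82 0 0 0 0; 0.82 0 0 0 0",
)

```text
t: 2.82
position: [0.5, -0.1337, 0.0767]
tcp_rot: [-2.501, -1.889, 0.0]
contact_force: [0.7, -0.2, 0.3]
opening: 0.072
```

```bash
python3 s.py -.123 .03;  python3 - <<'E'
from plant import ctrl
import cv2,numpy as np
c=ctrl.capture("wrist");t=ctrl.capture("side")["pixels"][180:310,230:370]
cv2.imwrite("pics/w2.png",np.hstack([c["pixels"][:,:,::-1][::1,130:530],cv2.resize(t,(400,480))[:,:,::-1]]))
E
```

```text
t 2.82 chute xy [-0.1294  0.0288] tip z 0.0627 open 0.072 Fchute [-0.  -0.7] 0.3
toolshift [ 0.0064 -0.0012  0.    ] yaw err deg 0.43 tilt [-0.005  0.006 -1.   ]
```

View pics/w2.png

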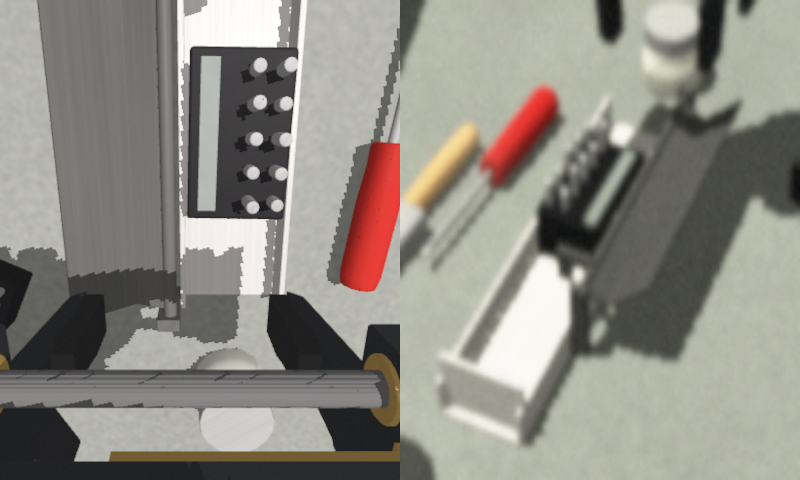

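Run:
```python
from plant import ctrl
from h import *
w=ctrl.capture("wrist");s=ctrl.capture("side");p=np.load("chute.npy")
for y in(-.006,-.024,.064,.082):
  for x in (-.138,-.120):
    for z in(.063,):
        P=place(p,np.array([x,y,z]));print(x,y,proj(w,P).round(0)-[130,0],((proj(s,P)-[230,180])*[400/140,480/130]+[400,0]).round(0))
print(ctrl.observe()["position"])
```

```text
-0.138 -0.006 [[251. 298.]] [[625.  77.]]
-0.12 -0.006 [[253. 267.]] [[616.  91.]]
-0.138 -0.024 [[284. 298.]] [[605.  70.]]
-0.12 -0.024 [[287. 267.]] [[596.  85.]]
-0.138 0.064 [[123. 298.]] [[702. 101.]]
-0.12 0.064 [[121. 267.]] [[694. 116.]]
-0.138 0.082 [[ 90. 298.]] [[722. 107.]]
-0.12 0.082 [[ 87. 267.]] [[715. 123.]]
[ 0.49996138 -0.13369763  0.07666873]
```

Run:
```python
from plant import ctrl
from h import *
w=ctrl.capture("wrist");s=ctrl.capture("side");p=np.load("chute.npy")
o=[]
for c,(u,v,W,H),k in((w,(130,230,360,150),2.2),(s,(265,150,110,80),7)):
    im=cv2.resize(c["pixels"][v:v+H,u:u+W,::-1],None,fx=k,fy=k,interpolation=cv2.INTER_CUBIC)
    for y in(-.006,-.024,.064,.082):
        for x in(-.138,-.120):
            q=(proj(c,place(p,np.array([x,y,.063])))[0]-[u,v])*k
            cv2.circle(im,tuple(int(a) for a in q),3,(0,255,0),1)
    o.append(cv2.resize(im,(790,int(im.shape[0]*790/im.shape[1])))[:299 if len(o)==0 else 290])
im=np.vstack(o);im=im[:600];im=cv2.convertScaleAbs(im,alpha=1.8,beta=25);cv2.imwrite("pics/o1.png",im);print(im.shape)
```

```text
(589, 790, 3)
```

View pics/o1.png

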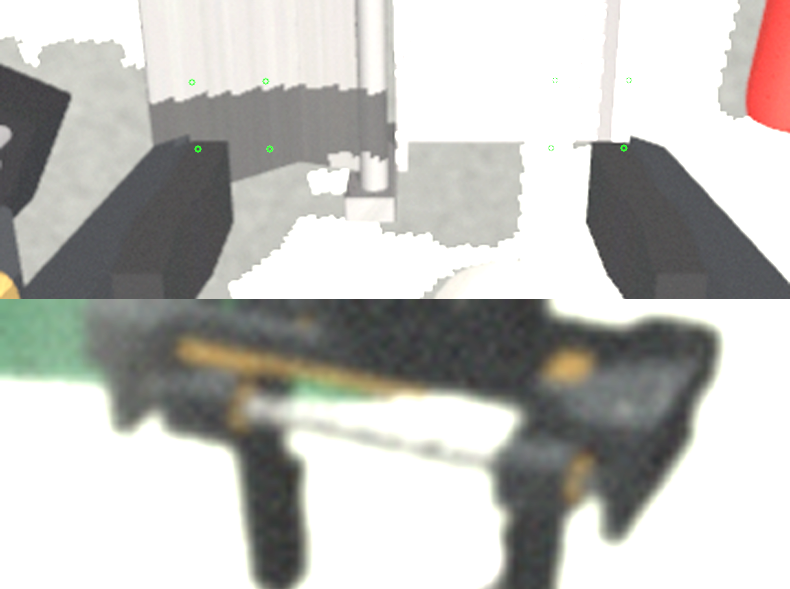

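Run:
```python
from plant import ctrl
from h import *
w=ctrl.capture("wrist");s=ctrl.capture("side");p=np.load("chute.npy")
for uw in((399,296),(408,296),(418,296)):
  r=least_squares(lambda P:np.r_[proj(w,P)[0]-uw,proj(s,P)[0]-[303.7,189.8]],[.52,-.14,.07])
  print(tochute(p,r.x).round(4),r.x[2].round(4),r.fun.round(1))
for uw in((399,296),(418,296),(399,332),(215,296),(235,296)):
  for z in(.063,.07,.08,.09): print(uw,z,tochute(p,onplane(w,uw,z)).round(4))
g=s["pixels"].mean(2)[170:225,285:345].astype(int)
for i in range(0,55,1): print(170+i,''.join('#' if a<45 else '+' if a<75 else '.' for a in g[i]))
```

```text
[[-0.1161 -0.005 ]] 0.1078 [ 0.2 -0.1  1.4  0. ]
[[-0.1168 -0.0089]] 0.1064 [-0.  0. -0. -0.]
[[-0.1173 -0.0132]] 0.1055 [-0.3  0.1 -1.6 -0.2]
(399, 296) 0.063 [[-0.1372 -0.0155]]
(399, 296) 0.07 [[-0.1339 -0.0139]]
(399, 296) 0.08 [[-0.1292 -0.0115]]
(399, 296) 0.09 [[-0.1245 -0.0091]]
(418, 296) 0.063 [[-0.1373 -0.0258]]
(418, 296) 0.07 [[-0.134  -0.0238]]
(418, 296) 0.08 [[-0.1293 -0.0208]]
(418, 296) 0.09 [[-0.1246 -0.0179]]
(399, 332) 0.063 [[-0.1594 -0.0168]]
(399, 332) 0.07 [[-0.1552 -0.0151]]
(399, 332) 0.08 [[-0.1493 -0.0127]]
(399, 332) 0.09 [[-0.1434 -0.0102]]
(215, 296) 0.063 [[-0.1368  0.0848]]
(215, 296) 0.07 [[-0.1335  0.0826]]
(215, 296) 0.08 [[-0.1288  0.0795]]
(215, 296) 0.09 [[-0.1241  0.0764]]
(235, 296) 0.063 [[-0.1368  0.0739]]
(235, 296) 0.07 [[-0.1335  0.0721]]
(235, 296) 0.08 [[-0.1288  0.0696]]
(235, 296) 0.09 [[-0.1242  0.067 ]]
170 ............+######+...............................+++#++###
171 .............+######..............................++++++++++
172 .............+#######+...........................++#++++++++
173 .............+########...........
[... 2642 characters left out ...]
......................++++.....+++++++####+++++...
215 ............................................+++++++++.......
216 ...............................................++++.........
217 ............................................................
218 ..........................................................++
219 .........+.......++.......................................++
220 ................++##++...................................+++
221 ..............+++####+......++..........................++++
222 ..............+#####+.......++.....+....................++++
223 ..............+#####.......+#++........................+++++
224 .............+#####+.......##+........................++++++
```

Run:
```python
from plant import ctrl
from h import *
s=ctrl.capture("side");p=np.load("chute.npy");k=5
u,v,W,H=235,180,125,120
im=cv2.resize(s["pixels"][v:v+H,u:u+W,::-1],None,fx=k,fy=k,interpolation=cv2.INTER_CUBIC)
L=np.array([[-155,93,62],[45,93,62],[53,41,52],[-163,41,52],[-165,-33,24],[139,-33,24],[25,10,50],[129,-31,3],[129,31,3],[133,-33,43],[133,33,43],[-10,-28,39],[-100,-28,39],[-129,-15,63],[-129,73,63]])/1e3
for q in (proj(s,place(p,L))-[u,v])*k: cv2.circle(im,tuple(int(a) for a in q),3,(0,255,0),1)
cv2.imwrite("pics/o2.png",im)
st=ctrl.observe();print(st["joint_pos"],st["opening"])
```

```text
[ 0.34419415  0.78754546 -0.27805562  1.99296479  0.47372532  0.42900839
 -0.56914842] 0.07254553412111389
```

View pics/o2.png

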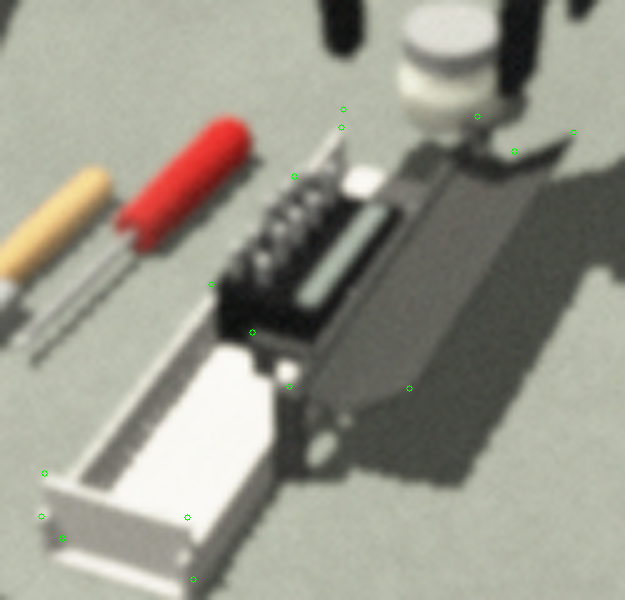

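The chute projects well, but the fingertips appear about 35 mm higher than the reading implies. I'll descend in small steps and check force and image.

>>> servo_tool(
  steps="0.82 0.003 -0.001 0.004 0; 0.82 0 0 0.004 0; 0.82 0 0 0.004 0; 0.82 0 0 0.004 0; 0.82 0 0 0 0; 0.82 0 0 0 0; 0.82 0 0 0 0; 0.82 0 0 0 0",
)

```text
t: 3.93
position: [0.4992, -0.1299, 0.0582]
tcp_rot: [-2.5, -1.889, 0.002]
contact_force: [-0.2, -0.3, 0.1]
opening: 0.0728
```

```bash
python3 s.py -.123 .03;  python3 - <<'E'
from plant import ctrl
s=ctrl.capture("side")
g=s["pixels"].mean(2)[180:230,285:350].astype(int)
for i in range(0,50,1): print(180+i,''.join('#' if a<45 else '+' if a<75 else '.' for a in g[i]))
E
```

```text
t 3.93 chute xy [-0.126   0.0306] tip z 0.0442 open 0.0728 Fchute [-0.3  0.2] 0.1
toolshift [0.003  0.0005 0.    ] yaw err deg 0.42 tilt [-0.006  0.006 -1.   ]
180 .............+#######+...........................+++++++++++++###
181 ..............########..........................++####++++++++###
182 ..............########...........................+########+++++##
183 ..............########...........................+########+++++##
184 ..............+#######...........................+########+++++##
185 ..............+#######...........................+#########+++.+#
186 ..............+#######............................########++....#
187 ..............+#######............................+#######+.....+
188 ...............#######............................+#######+.....+
189 ...............#######...........................+########......+
190 ...............#######+..........................+########......+
191 ...............+######+..........................+#######+.......
192 ...............+######+..........................+#######+.......
193 ...............+######+...
[... 1859 characters left out ...]

220 ................++##++...................................++++++++
221 ..............+++####+......+...........................+++++++++
222 ..............+#####+.......++..........................+++++++++
223 ..............+#####+......+#++........................++++++++++
224 .............++####+.......##+........................++++++++++.
225 ...........+++####+.......+##+.......................++++++.+++++
226 ...........+#####+.......+##+........................++++++++++++
227 ...+.......+#####.......+##+........................+++++++++++++
228 ..++.....++#####+.......##++........................+++++++++++++
229 ...+....+++####+.......+##+........................++++++++++++++
```

>>> servo_tool(
  steps="0.82 0.002 0 0.004 0; 0.82 0 0 0.004 0; 0.82 0 0 0.004 0; 0.82 0 0 0 0; 0.82 0 0 0 0; 0.82 0 0 0 0; 0.82 0 0 0 0; 0.82 0 0 0 0",
)

```text
t: 4.65
position: [0.5, -0.1278, 0.0451]
tcp_rot: [-2.5, -1.889, 0.002]
contact_force: [-0.7, -0.2, 0.4]
opening: 0.072
```

```bash
python3 s.py -.123 .03
```

```text
t 4.65 chute xy [-0.1238  0.0304] tip z 0.0311 open 0.072 Fchute [-0.4  0.6] 0.4
toolshift [0.0008 0.0004 0.    ] yaw err deg 0.43 tilt [-0.006  0.006 -1.   ]
```

>>> servo_tool(
  steps="0.82 0 0 0.004 0; 0.82 0 0 0.004 0; 0.82 0 0 0 0; 0.82 0 0 0 0; 0.82 0 0 0 0; 0.82 0 0 0 0; 0.82 0 0 0 0; 0.82 0 0 0 0",
)

```text
t: 5.32
position: [0.5001, -0.1278, 0.0364]
tcp_rot: [-2.501, -1.889, 0.001]
contact_force: [-0.9, -0.1, 0.7]
opening: 0.0721
```

```bash
python3 s.py -.123 .03;python3 - <<'E'
from plant import ctrl
import cv2,numpy as np
c=ctrl.capture("wrist")["pixels"];t=ctrl.capture("side")["pixels"][180:280,260:360]
im=np.hstack([c[:,130:530],cv2.resize(t,(400,480))])[:,:,::-1]
cv2.imwrite("pics/w3.png",cv2.convertScaleAbs(im,alpha=1.3,beta=15))
E
```

```text
t 5.32 chute xy [-0.1238  0.0303] tip z 0.0224 open 0.0721 Fchute [-0.3  0.8] 0.7
toolshift [0.0008 0.0003 0.    ] yaw err deg 0.44 tilt [-0.005  0.006 -1.   ]
```

View pics/w3.png

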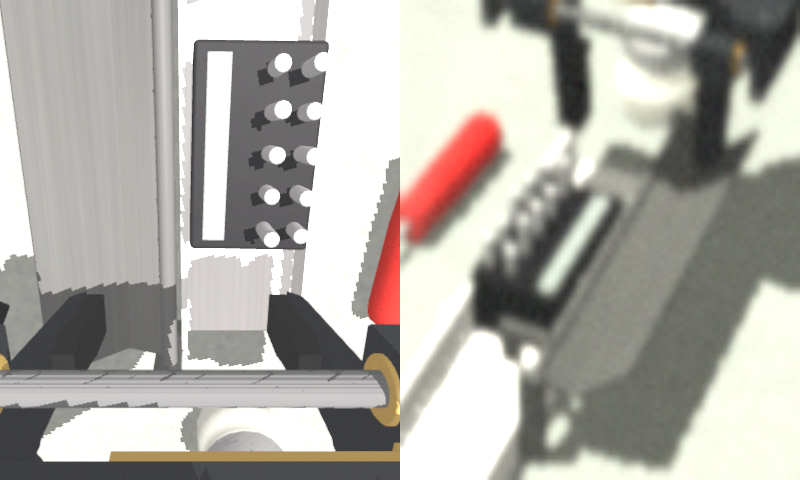

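>>> servo_tool(
  steps="0.82 0 0 0.004 0; 0.82 0 0 0.004 0; 0.82 0 0 0 0; 0.82 0 0 0 0; 0.82 0 0 0 0; 0.82 0 0 0 0; 0.82 0 0 0 0; 0.82 0 0 0 0",
)

```text
t: 6.08
position: [0.5003, -0.1279, 0.0276]
tcp_rot: [-2.501, -1.889, 0.001]
contact_force: [-0.2, 0.0, -0.1]
opening: 0.0721
```

```bash
python3 s.py -.123 .03;python3 - <<'E'
from plant import ctrl
import cv2
s=ctrl.capture("side");cv2.imwrite("pics/s4.png",s["pixels"][:,:,::-1])
g=s["pixels"].mean(2)[180:230,285:350].astype(int)
for i in range(10,40,1): print(180+i,''.join('#' if a<45 else '+' if a<75 else '.' for a in g[i]))
E
```

```text
t 6.08 chute xy [-0.1237  0.0301] tip z 0.0136 open 0.0721 Fchute [-0.   0.2] -0.1
toolshift [0.0007 0.0001 0.    ] yaw err deg 0.43 tilt [-0.005  0.006 -1.   ]
190 ............+######+.............................++++############
191 .............+######+...........................+++++++++########
192 .............+#######+..........................++++++++++++#####
193 .............+#######+.........................++##+#++++++++####
194 ..............#######+..........................+########++++####
195 ..............#######+..........................+########++++####
196 ..............+######+..........................+########+++++###
197 ..............+######+..........................+#########+++++##
198 ..............+######+..........................+#########++..+##
199 ..............+######+...........................+#######+.....##
200 ..............+#######...........................+#######+.....##
201 ...............#######...........................+#######......+#
202 ...............#######..........................+########......+#
203 ...............+######...
[... 460 characters left out ...]

210 .........................................++#############++++++...
211 .........................................+#+#################+...
212 ...........................+.++.........+++#################+....
213 ............................+.+++++....++##+###############+.....
214 ................................+++++++#+##################+.....
215 ...................................+.++##+###+#############+.....
216 ......................................++++#+##+########+++++.....
217 ......................................+++++++########+++++++.++.+
218 ........................................++++++#####++...+++++++++
219 .........+.......+++++....................+++++++++......++++++++
```

>>> servo_tool(
  steps="0.82 0 0 0.004 0; 0.82 0 0 0.004 0; 0.82 0 0 0 0; 0.82 0 0 0 0; 0.82 0 0 0 0; 0.82 0 0 0 0; 0.82 0 0 0 0; 0.82 0 0 0 0",
)

```text
t: 6.8
position: [0.5008, -0.128, 0.019]
tcp_rot: [-2.502, -1.889, -0.0]
contact_force: [1.0, 0.3, -0.1]
opening: 0.0722
```

```bash
python3 s.py -.123 .03
```

```text
t 6.8 chute xy [-0.1237  0.0296] tip z 0.005 open 0.0722 Fchute [ 0.6 -0.9] -0.1
toolshift [ 0.0007 -0.0004  0.    ] yaw err deg 0.44 tilt [-0.004  0.005 -1.   ]
```

Run:
```python
from plant import ctrl
import cv2,numpy as np
c=ctrl.capture("wrist")["pixels"];t=ctrl.capture("side")["pixels"][180:280,260:360]
im=np.hstack([c[:,130:530],cv2.resize(t,(400,480),interpolation=cv2.INTER_CUBIC)])[:,:,::-1]
cv2.imwrite("pics/w5.png",cv2.convertScaleAbs(im,alpha=1.3,beta=15))
```

```text
(no output)
```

View pics/w5.png

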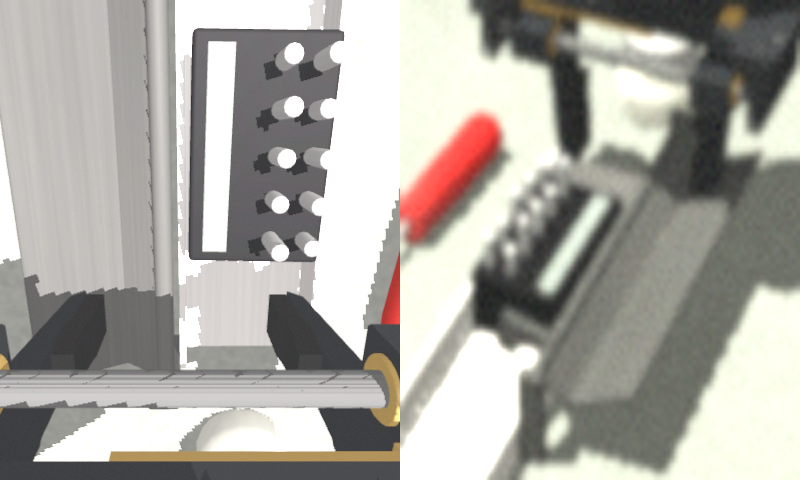

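```bash
cat > ga.py <<'E'
from h import *
p=np.load("chute.npy")
def g(a,x,y,z):  # shut coords mm -> opened
    dy,dz=y-40,z-44
    return np.array([x,40+dy*np.cos(a)+dz*np.sin(a),44-dy*np.sin(a)+dz*np.cos(a)])/1e3
E
python3 - <<'E'
from ga import *
d=pickle.load(open("cams0.pkl","rb"));s=d["side"]
for a in(0,.2,.4,.5,.6,.65,.75,.9):
    print(a,[proj(s,place(p,g(a,*q)))[0].round(1).tolist() for q in((45,93,62),(-155,93,62),(45,60,37),(25,13,28))],g(a,0,93,62).round(3),g(a,0,60,37).round(3))
E
```

```text
0 [[316.9, 257.7], [349.7, 206.6], [302.7, 262.5], [287.0, 254.5]] [0.    0.093 0.062] [0.    0.06  0.037]
0.2 [[318.0, 261.9], [350.5, 210.6], [301.9, 263.6], [285.9, 252.2]] [0.    0.096 0.051] [0.    0.058 0.033]
0.4 [[318.1, 265.9], [350.4, 214.4], [300.9, 264.5], [285.1, 249.9]] [0.    0.096 0.04 ] [0.    0.056 0.03 ]
0.5 [[317.8, 267.8], [350.1, 216.2], [300.3, 264.9], [285.0, 248.8]] [0.    0.095 0.034] [0.    0.054 0.028]
0.6 [[317.3, 269.5], [349.5, 217.9], [299.6, 265.1], [284.9, 247.7]] [0.    0.094 0.029] [0.    0.053 0.027]
0.65 [[316.9, 270.3], [349.1, 218.7], [299.2, 265.2], [285.0, 247.2]] [0.    0.093 0.026] [0.    0.052 0.026]
0.75 [[316.0, 271.9], [348.2, 220.2], [298.5, 265.4], [285.1, 246.2]] [0.    0.091 0.021] [0.    0.05  0.025]
0.9 [[314.3, 273.9], [346.6, 222.2], [297.3, 265.4], [285.6, 244.7]] [0.    0.087 0.014] [0.    0.047 0.024]
```

The tread is visibly going down: gate angle about 0.27. So the true tip height is about TCP z + 25 mm, and I need about 20 mm more.

>>> servo_tool(
  steps="0.82 0 0 0.005 0; 0.82 0 0 0.005 0; 0.82 0 0 0.004 0; 0.82 0 0 0 0; 0.82 0 0 0 0; 0.82 0 0 0 0; 0.82 0 0 0 0; 0.82 0 0 0 0",
)

```text
t: 7.57
position: [0.505, -0.1291, 0.0047]
tcp_rot: [-2.507, -1.892, -0.009]
contact_force: [1.0, 0.1, 4.8]
opening: 0.0724
```

```bash
python3 s.py -.123 .03
python3 - <<'E'
from plant import ctrl
from ga import *
w=ctrl.capture("wrist");s=ctrl.capture("side");pickle.dump((w,s),open("c6.pkl","wb"))
a=w["pixels"][:,:,::-1][:300,100:500];b=s["pixels"][200:290,270:360,::-1]
b=cv2.resize(b,(450,450),interpolation=cv2.INTER_CUBIC)
for an,col in((.5,(0,0,255)),(.75,(0,255,0)),(.9,(255,0,0))):
    for q in((45,93,62),(-155,93,62),(45,60,37),(22,22,50),(22,10,28)):
        u=(proj(s,place(p,g(an,*q)))[0]-[270,200])*5;cv2.circle(b,tuple(int(v) for v in u),3,col,1)
im=np.zeros((450,800,3),np.uint8);im[:300,:350]=a[:,:350];im[:,350:]=b
cv2.imwrite("pics/w6.png",cv2.convertScaleAbs(im,alpha=1.5,beta=20))
E
```

```text
t 7.57 chute xy [-0.1237  0.0252] tip z -0.0093 open 0.0724 Fchute [ 0.3 -0.9] 4.8
toolshift [ 0.0006 -0.0048 -0.    ] yaw err deg 0.47 tilt [ 0.004  0.004 -1.   ]
```

View pics/w6.png

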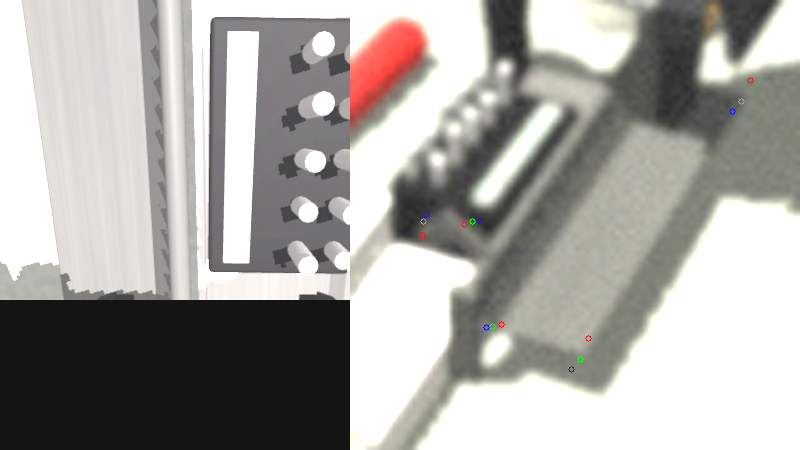

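Force of 4.8 N at the tread's inner edge implies a gate angle above 0.65, and the picture shows the tread slightly past level, about 0.75. I'll restore the 4 mm sideways drift, press 1.5 mm more and approach the rack.

>>> servo_tool(
  steps="0.82 0 -0.002 0.001 0; 0.82 0 -0.002 0.001 0; 0.82 0.003 -0.001 0 0; 0.82 0.004 0 0 0; 0.82 0.004 0 0 0; 0.82 0.002 0 0 0; 0.82 0 0 0 0; 0.82 0 0 0 0",
)

```text
t: 8.33
position: [0.5047, -0.1188, 0.0038]
tcp_rot: [2.506, 1.886, 0.006]
contact_force: [0.7, -3.1, 4.4]
opening: 0.0724
```

```bash
python3 s.py .03 .03
```

```text
t 8.33 chute xy [-0.1138  0.0282] tip z -0.0102 open 0.0724 Fchute [-2.8 -1.5] 4.4
toolshift [ 1.438e-01 -3.400e-03 -1.000e-04] yaw err deg 0.63 tilt [ 0.007 -0.002 -1.   ]
```

>>> servo_tool(
  steps="0.82 0.006 -0.001 0.0005 0; 0.82 0.007 0 0 0; 0.82 0.007 0 0 0; 0.82 0.007 0 0 0; 0.82 0.007 0 0 0; 0.82 0.004 0 0 0; 0.82 0 0 0 0; 0.82 0 0 0 0",
)

```text
t: 9.0
position: [0.5112, -0.0853, 0.003]
tcp_rot: [2.513, 1.871, -0.013]
contact_force: [-0.0, -5.5, 4.2]
opening: 0.0726
```

```bash
python3 s.py .03 .03
python3 - <<'E'
from plant import ctrl
from ga import *
w=ctrl.capture("wrist");s=ctrl.capture("side")
a=cv2.resize(w["pixels"][:330,100:480,::-1],(400,347));b=s["pixels"][200:290,270:350,::-1]
b=cv2.resize(b,(400,450),interpolation=cv2.INTER_CUBIC)
for an,col in((.5,(0,0,255)),(.75,(0,255,0)),(.9,(255,0,0))):
    for q in((45,93,62),(45,60,37),(22,22,50),(22,10,28)):
        u=(proj(s,place(p,g(an,*q)))[0]-[270,200])*5;cv2.circle(b,tuple(int(v) for v in u),2,col,1)
im=np.zeros((450,800,3),np.uint8);im[:347,:400]=a;im[:,400:]=b
cv2.imwrite("pics/w7.png",cv2.convertScaleAbs(im,alpha=1.5,beta=20))
E
```

```text
t 9.0 chute xy [-0.0798  0.0308] tip z -0.011 open 0.0726 Fchute [-5.3 -1.4] 4.2
toolshift [ 0.1098 -0.0015 -0.0013] yaw err deg 1.2 tilt [-0.001 -0.012 -1.   ]
```

View pics/w7.png

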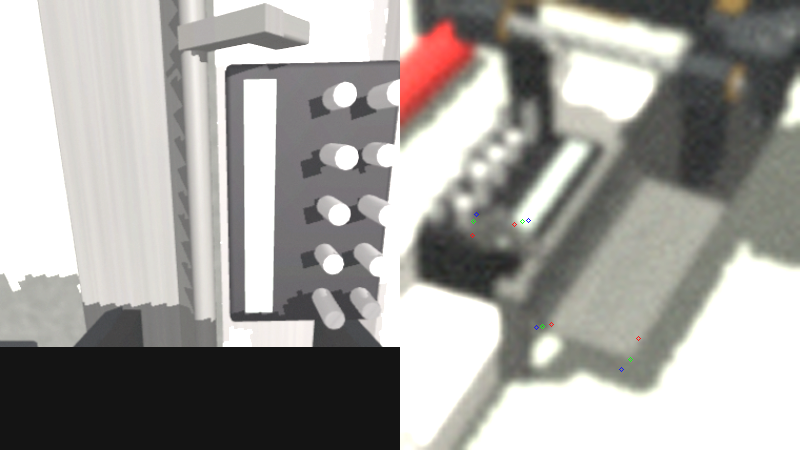

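Run:
```python
from plant import ctrl
from ga import *
w=ctrl.capture("wrist")
for an in(.5,.6,.7,.8,.9):
    print(an,[((proj(w,place(p,g(an,*q)))[0]-[100,0])*1.0526).round(0).tolist() for q in((22,10,28),(28,10,28),(22,10,50),(28,10,50),(22,22,28))],g(an,0,10,28)[1:].round(4),g(an,0,22,28)[1:].round(4),(proj(w,place(p,g(an,-60,93,62)))[0]-[100,0]).round(0)*1.0526)
```

```text
0.5 [[307.0, 55.0], [308.0, 32.0], [280.0, 41.0], [280.0, 13.0], [269.0, 59.0]] [0.006  0.0443] [0.0165 0.0386] [ 61.0508 302.0962]
0.6 [[309.0, 52.0], [310.0, 29.0], [272.0, 39.0], [273.0, 10.0], [271.0, 58.0]] [0.0062 0.0477] [0.0161 0.041 ] [ 70.5242 295.7806]
0.7 [[309.0, 50.0], [310.0, 25.0], [263.0, 37.0], [264.0, 8.0], [273.0, 56.0]] [0.0067 0.0511] [0.0159 0.0434] [ 78.945  290.5176]
0.8 [[308.0, 48.0], [309.0, 22.0], [253.0, 35.0], [253.0, 6.0], [274.0, 55.0]] [0.0076 0.0544] [0.016  0.0458] [ 89.471  286.3072]
0.9 [[306.0, 45.0], [307.0, 19.0], [242.0, 34.0], [242.0, 4.0], [273.0, 53.0]] [0.0088 0.0576] [0.0163 0.0482] [ 98.9444 281.0442]
```

Gate angle measures 0.70–0.74, clearing the rack by over 4 mm. I'm continuing with a slightly firmer press and a yaw correction.

>>> servo_tool(
  steps="0.82 0.007 0 0.001 -0.3; 0.82 0.007 0 0.0005 -0.3; 0.82 0.007 0 0 -0.3; 0.82 0.007 0 0 -0.2; 0.82 0.007 0 0 0; 0.82 0.005 0 0 0; 0.82 0 0 0 0; 0.82 0 0 0 0",
)

```text
t: 9.82
position: [0.5187, -0.0533, 0.0009]
tcp_rot: [2.502, 1.881, -0.03]
contact_force: [0.5, -4.7, 5.1]
opening: 0.0722
```

```bash
cat > tooth.py <<'E'
from plant import ctrl
from ga import *
import sys
w=ctrl.capture("wrist")["pixels"];cv2.imwrite("pics/"+sys.argv[1],w[:,:,::-1])
E
python3 s.py .03 .03; python3 tooth.py w8.png
```

```text
t 9.82 chute xy [-0.047   0.0321] tip z -0.0131 open 0.0722 Fchute [-4.4 -1.8] 5.1
toolshift [ 0.077   0.0012 -0.0017] yaw err deg 0.69 tilt [-0.009 -0.02  -1.   ]
```

>>> servo_tool(
  steps="0.82 0.007 0.001 0 -0.2; 0.82 0.007 0 0 -0.2; 0.82 0.007 0 0 -0.2; 0.82 0.007 0 0 -0.2; 0.82 0.007 0 0 0; 0.82 0.006 0 0 0; 0.82 0 0 0 0; 0.82 0 0 0 0",
)

```text
t: 10.53
position: [0.5259, -0.0226, -0.0002]
tcp_rot: [2.498, 1.883, -0.054]
contact_force: [1.1, -4.5, 5.2]
opening: 0.0722
```

```bash
python3 s.py .03 .03; python3 tooth.py w9.png
```

```text
t 10.53 chute xy [-0.0154  0.0334] tip z -0.0142 open 0.0722 Fchute [-4.  -2.2] 5.2
toolshift [ 0.0454  0.0029 -0.0016] yaw err deg 0.53 tilt [-0.019 -0.031 -0.999]
```

>>> servo_tool(
  steps="0.82 0.007 0.001 0 -0.2; 0.82 0.007 0.001 0 -0.2; 0.82 0.007 0.001 0 -0.2; 0.82 0.006 0 0 0; 0.82 0.005 0 0 0; 0.82 0 0 0 0; 0.82 0 0 0 0; 0.82 0 0 0 0",
)

```text
t: 11.25
position: [0.5313, -0.0005, -0.0018]
tcp_rot: [2.495, 1.885, -0.08]
contact_force: [0.5, -3.2, 3.4]
opening: 0.0724
```

```bash
python3 s.py .03 .03; python3 tooth.py w10.png
```

```text
t 11.25 chute xy [0.0073 0.0341] tip z -0.0158 open 0.0724 Fchute [-3.  -1.4] 3.4
toolshift [ 0.0227  0.0039 -0.0012] yaw err deg 0.38 tilt [-0.033 -0.041 -0.999]
```

View pics/w10.png

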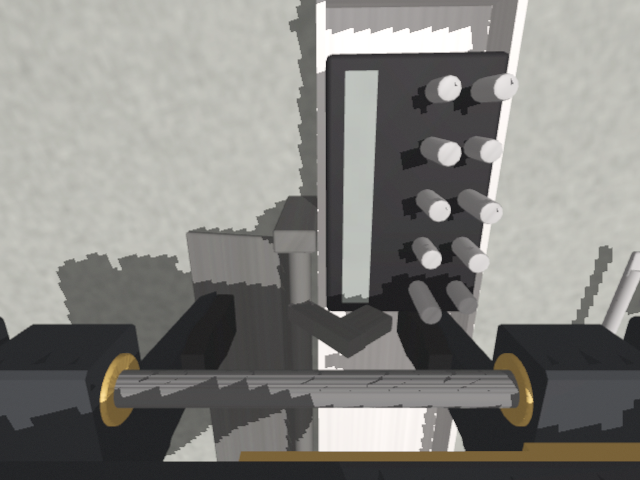

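The picture shows the gate arm fully raised at (340,330) and the rack mostly past it. The nose is at row 55, still about 2 cm short of the stop. The pusher has drifted toward the tooth at (390,320), so I'll shift it sideways and then finish the push.

>>> servo_tool(
  steps="0.82 0.001 0.003 0 0; 0.82 0.002 0.003 0 0; 0.82 0.005 0.001 0 -0.2; 0.82 0.006 0.001 0 -0.2; 0.82 0.006 0.001 0 0; 0.82 0.004 0 0 0; 0.82 0 0 0 0; 0.82 0 0 0 0",
)

```text
t: 11.97
position: [0.5386, 0.0102, -0.0038]
tcp_rot: [2.495, 1.884, -0.118]
contact_force: [-1.1, -2.6, 4.4]
opening: 0.0726
```

```bash
python3 s.py .03 .03; python3 tooth.py w11.png
```

```text
t 11.97 chute xy [0.0196 0.0299] tip z -0.0178 open 0.0726 Fchute [-2.8  0.3] 4.4
toolshift [ 0.0104 -0.0002 -0.0007] yaw err deg 0.39 tilt [-0.052 -0.056 -0.997]
```

>>> servo_tool(
  steps="0.82 0.006 0 0 0; 0.82 0.006 0 0 0; 0.82 0.004 0 0 0; 0.82 0 0 0 0; 0.82 0 0 0 0; 0.82 0 0 0 0; 0.82 0 0 0 0; 0.82 0 0 0 0",
)

```text
t: 12.68
position: [0.5396, 0.0156, -0.004]
tcp_rot: [2.496, 1.871, -0.145]
contact_force: [-0.8, -2.4, 6.3]
opening: 0.0723
```

```bash
python3 s.py .03 .03
cat > strip.py <<'E'
from plant import ctrl
from h import *
p=np.load("chute.npy")
def run(n):
    c=ctrl.capture(n);h=cv2.cvtColor(c["pixels"],cv2.COLOR_RGB2GRAY)
    out=[]
    # project chute axis profile along y=+0.018 (strip) z=.039 and floor y=0
    for y,z in((.016,.039),(0.0,.039),(-.013,.039)):
        xs=np.arange(.02,.15,.002);uv=proj(c,place(p,np.c_[xs,xs*0+y,xs*0+z])).astype(np.float32)
        v=cv2.remap(h,uv[:,0].reshape(1,-1),uv[:,1].reshape(1,-1),cv2.INTER_LINEAR)[0]
        print(n,y,z,' '.join(map(str,v)))
run("wrist");run("top")
E
python3 strip.py
```

```text
t 12.68 chute xy [0.025  0.0304] tip z -0.018 open 0.0723 Fchute [-2.5  0.1] 6.3
toolshift [ 0.005   0.0003 -0.0004] yaw err deg 0.74 tilt [-0.063 -0.071 -0.996]
wrist 0.016 0.039 75 148 147 232 161 246 246 215 245 246 32 30 102 101 102 188 188 189 189 188 186 186 186 187 188 188 187 188 188 188 188 186 187 186 187 187 187 187 187 187 187 188 187 188 188 189 188 187 186 185 185 187 65 65 105 120 247 228 187 188 189 0 0 0 0
wrist 0.0 0.039 145 145 146 146 146 146 145 145 146 145 99 29 29 29 31 29 31 29 34 56 57 57 53 34 59 59 61 60 61 31 32 32 43 62 63 63 62 32 32 32 32 63 64 64 64 65 33 33 35 34 66 66 66 66 52 121 246 233 185 184 187 0 0 0 0
wrist -0.013 0.039 31 31 30 32 33 34 34 116 118 120 122 108 108 106 68 31 30 33 29 171 199 215 149 46 59 60 60 61 184 214 215 107 32 64 63 62 64 64 217 220 219 33 65 65 66 65 66 32 32 33 68 68 68 68 64 121 246 232 193 195 189 0 0 0 0
top 0.016 0.039 97 97 97 98 97 97 98 99 100 100 101 100 101 101 102 102 103 104 104 103 103 103 103 104 103 105 104 104 106 106 106 107 107 107 106 107 106 107 107 107 108 107 107 109 109 109 108 108 108 108 108 109 108 110 108 107 108 107 107 108 107 104 93 85 105
top 0.0 0.039 102 101 102 104 102 103 104 104 104 104 105 104 104 106 105 104 106 106 106 106 107 107 108 107 107 106 107 107 107 108 107 108 107 107 107 108 108 107 106 107 108 106 106 106 105 106 107 107 106 105 105 105 105 103 105 104 104 105 104 104 103 105 103 103 104
top -0.013 0.039 105 106 104 106 106 105 106 107 105 106 106 106 106 106 107 106 108 107 106 107 107 106 105 106 105 106 106 106 106 105 106 107 105 104 104 105 104 105 104 104 104 104 102 104 103 103 103 103 103 103 103 102 102 101 102 103 102 102 102 100 99 100 100 101 99
```

>>> servo_tool(
  steps="0.82 0.01 0 0 0; 0.82 0.01 0 0 0; 0.82 0.01 0 0 0; 0.82 0.01 0 0 0; 0.82 0.01 0 0 0; 0.82 0.01 0 0 0; 0.82 0.01 0 0 0; 0.82 0.01 0 0 0",
)

```text
t: 13.45
position: [0.5379, 0.0149, -0.0034]
tcp_rot: [2.508, 1.745, -0.314]
contact_force: [-5.9, -15.0, 19.0]
opening: 0.0724
```

```bash
python3 s.py .03 .03; python3 strip.py | grep wrist
```

```text
t 13.45 chute xy [0.0239 0.0318] tip z -0.0174 open 0.0724 Fchute [-16.    1.7] 19.0
toolshift [ 0.0061  0.0012 -0.0014] yaw err deg 4.54 tilt [-0.127 -0.173 -0.977]
wrist 0.016 0.039 222 221 221 221 221 221 124 124 123 124 48 45 84 84 84 84 85 84 85 84 147 163 162 162 163 163 163 162 162 163 162 162 161 161 161 162 161 162 162 160 161 162 162 162 162 161 162 160 159 157 158 160 46 46 33 124 218 205 226 225 162 163 0 0 0
wrist 0.0 0.039 223 223 223 124 125 125 124 125 124 123 106 34 23 23 24 22 24 23 23 26 46 46 42 30 47 46 47 46 47 46 23 22 25 48 48 48 48 48 22 24 24 48 48 48 48 48 24 23 21 22 49 49 48 49 44 28 218 201 232 233 164 0 0 0 0
wrist -0.013 0.039 24 26 24 24 95 98 97 100 93 92 91 90 86 38 23 23 21 24 101 190 138 24 23 36 45 47 47 177 185 53 22 24 25 49 48 47 103 181 58 24 22 23 48 49 50 51 50 24 23 24 50 51 50 51 49 25 219 201 229 229 164 0 0 0 0
```

The TCP is blocked and the force is rising with the rack stationary: its edges measure x = 40 to 129 mm, which is home. Backing off gently.

>>> servo_tool(
  steps="0.82 -0.003 0 0 0; 0.82 -0.003 0 0 0; 0.82 -0.002 0 0 0; 0.82 0 0 0 0; 0.82 0 0 0 0; 0.82 0 0 0 0; 0.82 0 0 0 0; 0.82 0 0 0 0",
)

```text
t: 14.22
position: [0.5362, 0.01, -0.0022]
tcp_rot: [2.507, 1.75, -0.309]
contact_force: [-0.3, -1.5, 3.6]
opening: 0.0721
```

```bash
cat >> s.py <<'E'
    s=ctrl.observe();M=R.from_rotvec(s["tcp_rot"]).as_matrix()
    print("up 10mm in tool",(M.T@[0,0,.01]).round(4),"back 10mm",(M.T@(-.01*np.array([np.cos(p[2]),np.sin(p[2]),0]))).round(4))
E
python3 s.py .03 .03; python3 strip.py | grep "wrist 0.016"
```

```text
wrist 0.016 0.039 153 225 225 127 127 127 128 203 224 225 23 24 86 86 87 87 87 168 168 167 167 166 166 166 168 166 166 166 167 167 166 166 165 164 165 166 166 166 166 166 165 166 165 166 165 166 165 165 164 162 162 164 49 50 43 116 223 209 230 36 0 0 0 0 0  File "s.py", line 14
    s=ctrl.observe();M=R.from_rotvec(s["tcp_rot"]).as_matrix()
IndentationError: unexpected indent
```

```bash
sed -i 's/^if __name__.*$/if 1:\n    st(float(sys.argv[1]),float(sys.argv[2]))/' s.py; python3 s.py .02 .03
```

```text
t 14.32 chute xy [0.0187 0.0322] tip z -0.0162 open 0.0725 Fchute [-1.7  0.1] 3.4
toolshift [ 0.0014  0.0021 -0.0004] yaw err deg 4.37 tilt [-0.125 -0.17  -0.977]
up 10mm in tool [-0.002  -0.0006 -0.0098] back 10mm [-0.0098  0.0009  0.002 ]
```

>>> servo_tool(
  steps="0.82 -0.003 0.001 0 0; 0.82 -0.001 0 -0.004 0; 0.82 -0.0012 -0.0003 -0.006 0; 0.82 -0.0012 -0.0003 -0.006 0; 0.82 -0.0012 -0.0003 -0.006 0; 0.82 -0.0016 -0.0005 -0.008 0; 0.82 -0.0016 -0.0005 -0.008 0; 0.82 0 0 0 0",
)

```text
t: 14.98
position: [0.537, 0.01, 0.0404]
tcp_rot: [2.509, 1.755, -0.303]
contact_force: [0.2, 0.6, 0.0]
opening: 0.0719
```

```bash
python3 s.py .02 .03; python3 strip.py | grep "wrist"
```

```text
t 14.98 chute xy [0.0189 0.0313] tip z 0.0264 open 0.0719 Fchute [ 0.7 -0. ] 0.0
toolshift [ 0.0011  0.0012 -0.0003] yaw err deg 4.28 tilt [-0.123 -0.165 -0.979]
up 10mm in tool [-0.002  -0.0006 -0.0098] back 10mm [-0.0098  0.0009  0.0019]
wrist 0.016 0.039 125 81 58 58 59 58 59 58 125 136 26 28 177 178 178 177 178 178 178 177 176 176 176 176 177 177 176 177 177 177 177 176 176 176 176 176 176 176 176 176 176 175 175 176 176 176 177 175 173 173 173 173 56 56 84 122 234 220 241 210 177 11 0 0 0
wrist 0.0 0.039 137 137 137 136 137 136 137 136 137 137 81 27 28 27 27 37 52 52 53 52 52 53 47 37 53 54 54 54 54 26 28 26 37 56 55 56 57 57 27 28 27 57 57 57 57 57 27 28 29 29 58 59 58 58 48 124 234 221 246 211 180 0 0 0 0
wrist -0.013 0.039 136 137 137 137 136 135 136 136 118 113 110 106 114 45 28 47 52 51 53 52 52 62 34 46 53 55 54 53 55 49 27 27 34 55 59 57 56 56 57 28 28 29 58 59 60 59 60 27 28 29 60 60 60 60 57 123 234 219 243 206 0 0 0 0 0
```

>>> servo_tool(
  steps="0.82 -0.004 -0.001 -0.02 0; 0.82 -0.006 -0.002 -0.03 0; 0.82 -0.006 -0.002 -0.03 0; 0.82 -0.006 -0.002 -0.03 0; 0.82 -0.006 -0.002 -0.03 0; 0.82 -0.035 0 0 0; 0.82 -0.035 0 0 0; 0.82 -0.035 0 0 0",
)

```text
t: 15.75
position: [0.5029, -0.0786, 0.2059]
tcp_rot: [2.498, 1.782, -0.303]
contact_force: [0.3, -0.5, 0.2]
opening: 0.0725
```

>>> servo_tool(
  steps="0.82 -0.04 0 0 0; 0.82 -0.04 0 0 0; 0.82 -0.04 0 0 0; 0.82 -0.04 0 0 0; 0.82 -0.04 0 0 0; 0.82 -0.04 0 0 0; 0.82 0 0 0 0; 0.82 0 0 0 0",
)

```text
t: 16.42
position: [0.4172, -0.3198, 0.254]
tcp_rot: [2.507, 1.767, -0.312]
contact_force: [1.2, 0.8, 0.2]
opening: 0.0725
```

```bash
python3 s.py .02 .03; python3 strip.py
python3 - <<'E'
from plant import ctrl
from ga import *
d=pickle.load(open("cams0.pkl","rb"))
for n in("top","side"):
    c=ctrl.capture(n);cv2.imwrite(f"pics/{n}9.png",c["pixels"][:,:,::-1])
    df=np.abs(c["pixels"].astype(int)-d[n]["pixels"]).max(2)
    m=(cv2.blur((df>30).astype(np.float32),(3,3))>.6).astype(np.uint8)
    _,_,st,_=cv2.connectedComponentsWithStats(m);print(n,[s.tolist() for s in st[1:] if s[4]>15])
    if n=="top":
        t=c["pixels"].mean(2).astype(int)
        for r in range(180,232,2):print(r,''.join('#' if v<45 else '+' if v<100 else '.' if v<170 else ' ' for v in t[r,262:345]),'|',''.join('#' if v<45 else '+' if v<100 else '.' if v<170 else ' ' for v in d[n]["pixels"].mean(2)[r,300:345]))
E
```

```text
t 16.42 chute xy [-0.3308  0.059 ] tip z 0.24 open 0.0725 Fchute [ 1.1 -1. ] 0.2
toolshift [ 0.345   0.0009 -0.0699] yaw err deg 3.8 tilt [-0.131 -0.164 -0.978]
up 10mm in tool [-0.002  -0.0007 -0.0098] back 10mm [-0.0098  0.0008  0.0019]
wrist 0.016 0.039 0 0 0 0 0 0 0 0 0 0 0 0 0 0 0 0 0 0 0 0 0 0 0 0 0 0 0 0 0 0 0 0 0 0 0 0 0 0 0 0 0 0 0 0 0 0 0 0 0 0 0 0 0 0 0 0 0 0 0 0 0 0 0 0 0
wrist 0.0 0.039 0 0 0 0 0 0 0 0 0 0 0 0 0 0 0 0 0 0 0 0 0 0 0 0 0 0 0 0 0 0 0 0 0 0 0 0 0 0 0 0 0 0 0 0 0 0 0 0 0 0 0 0 0 0 0 0 0 0 0 0 0 0 0 0 0
wrist -0.013 0.039 0 0 0 0 0 0 0 0 0 0 0 0 0 0 0 0 0 0 0 0 0 0 0 0 0 0 0 0 0 0 0 0 0 0 0 0 0 0 0 0 0 0 0 0 0 0 0 0 0 0 0 0 0 0 0 0 0 0 0 0 0 0 0 0 0
top 0.016 0.039 219 155 85 81 93 96 90 85 36 19 31 69 127 134 134 136 137 136 134 134 133 132 133 135 135 135 135 135 135 134 134 134 132 132 131 132 133 133 130 132 132 128 127 129 128 126 125 124 118 113 115 81 40 31 53 172 220 168 134 130 129 128 128 128 130
top 0.0 0.039 226 226 226 225 226 211 122 91 61 23 26 26 14 12 16 27 29 29 29 31 28 23 23 29 29 30 30 29 21 14 11 10 28 30 29 30 29 23 13 15 29 31 30 30 29 
[... 3835 characters left out ...]
++
230 ................................................++++++++++++++++++++++++++++++++++# | ..........++++++++++++++++++++++++++++++++++#
side [[317, 0, 88, 95, 3891], [428, 0, 51, 77, 2109], [542, 0, 25, 89, 1487], [621, 0, 19, 17, 207], [625, 13, 15, 19, 177], [616, 14, 8, 31, 77], [600, 32, 19, 75, 544], [556, 82, 11, 28, 167], [582, 99, 20, 9, 95], [632, 111, 8, 7, 35], [447, 113, 140, 70, 2738], [590, 113, 37, 45, 812], [603, 114, 28, 15, 159], [583, 159, 9, 12, 38], [363, 173, 22, 15, 207], [582, 181, 11, 9, 67], [423, 183, 115, 44, 2012], [277, 215, 40, 35, 780], [601, 228, 21, 36, 415], [249, 250, 41, 38, 856], [625, 266, 10, 8, 36], [624, 277, 16, 17, 203], [595, 293, 30, 12, 218]]
```

```bash
python3 -c "
from plant import ctrl
print(ctrl.close_job())"
```

```text
the job is handed in; nothing more can be done
None
```

The rack is home against the end stop and the gate has shut behind it. I handed the job in at about 16.5 s with the robot touching nothing. One finger held the tread down at a gate angle of about 0.7 or more, and the other pushed the rack about 140 mm along the chute. I then backed off about 7 mm and lifted clear so the gate could close.

**Last checks:**
- **Rack:** it lies at chute x ≈ 40 to 129 mm. At the end it stayed put under a 16 N push, and did not move when I lifted off.
- **Gate:** in the top view the gate and tread look the same as in the first picture, with the tooth down.
- **Bystanders:** in that view the only other changes were the robot's own arm and shadow. The arm and shadow covered the right of that view, including the large spare rack, so that part was not checked. Some differences in the side view I also put down to the arm and did not look into.

**What disagreed:**
- **Fingertip height:** the true fingertips were roughly 35 to 40 mm higher than the reading and `tips_ahead` implied. I set the press depth from the camera pictures and the contact force instead.
- **Tool tilt:** the tool tilted under load, up to about 12° during the final firm push. Force at the wrist peaked at about 25 N in the readings, well under the limit. The tool was still tilted at hand-in, clear of everything.

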